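# Set a snap fastener on the guarded press

## Robot

A 6-joint arm with a two-finger parallel gripper is mounted at the origin on the work surface; the furniture and walls round the work are solid. World frame = base frame: x ahead of the robot, y to its left, z up, the work surface at z = 0. Lengths are in m, angles in degrees, forces in N, time in s.
With the tool pointing down it reaches from about 0.35 to 0.875 m from the base axis. Payload 4.2 kg.
Tool frame: the origin (TCP) lies midway between the tips of the shut fingers; the grasp point (between the pads) lies 19 mm behind it; z points along the fingers, y is the direction in which the jaws open and shut (so a half turn about z gives the same grasp; the last joint's range is limited). The gripper opens to 87 mm and grips with 3 to 60 N. Pads are 19 mm wide; open, the fingers measure 117 mm over their backs; the gripper's body (75 mm by 190 mm) begins 51 mm behind the grasp point.
Start: joints at [81.051, 22.042, 0.453, 0, -68.411, -14.817], TCP at [0.252, 0.572, 0.223] pointing down, gripper open.
Joint ranges: [-179.83, 179.83], [-69.29, 118.12], [-61.27, 80.66], [-181.25, 117.63], [-171.15, -9.14], [-177.46, 177.46]. Speed limits (degrees/s): [159.86, 159.86, 180, 180, 180, 180].

## Interface

Orientations are given as a 3x3 rotation matrix whose columns are the frame's x, y, z axes.
In Python, from station import r gives the robot as it stands.
- The arm moves only by the tool servo_tool, never from a script. Its arguments are lists of equal length, an entry for each row: "slide": the shift along the world's x, y, z in units of 60 mm (1.0 is 60 mm), a list of three; "twist": the turn, a rotation vector about the world's x, y, z in units of 6 degrees (1.0 is 6 degrees), a list of three; "gripper": the closure, from 0 (fully open) to 1 (shut). In form: {"slide": [[x, y, z], ...], "twist": [[wx, wy, wz], ...], "gripper": [gripper, ...]}. A call has 1 to 12 rows; each row shifts and turns the commanded pose from where the row before left it; what a row does not reach is not made up. A row lasts 1/8 s, in which the tool goes at most 62.5 mm and 10.7 degrees, less where a joint would pass 70% of its speed; a pose out of reach is approached as far as the arm can. A call is refused whole if a number of a shift passes 1 or a number of a turn 1, either way. A call with a gripper value outside its range is refused whole. The fingers move at their own pace and stop on an object; the grip force is fixed at half the most. Time passes only in rows, so rows that do not move let the fingers close. It gives the time, the measured TCP pose, the force and the opening at its end, in the units of the state.
- r.sense(): the state, without advancing time (a new reading comes with each control period).
- r.capture(name): name is "side" or "top"; returns a dict with "image" (420x560x3 uint8, blue, green, red), "intrinsics" (3x3 intrinsics, pixels), "R" (3x3) and "t" (3): a world point X has camera coordinates R X + t. Camera axes: x right, y down, z forward; pixel columns grow to the right and rows downward; lengths in m; the calibration is good to about 2 mm. A picture is of the moment at which its call begins. There is no depth.
- r.finish_job(): hands the job in, once; it reports no verdict.
The state is a dict: "time_s": time; "joints": joint angles; "joint_velocities": joint speeds; "effort": joint torques, N m; "tcp_pos": TCP position; "ee_rot": TCP orientation; "wrist_force": force on the tool from outside, world axes, zero at the start; "moment": the same for the moment, N m; "gripper_width": opening from 0.0 (shut) to 1.0 (fully open).
Only numpy, scipy, OpenCV 4.12 (cv2) and the standard library are available. Lean on these libraries where they do the work, as an engineer would, in place of code of your own. Each camera call takes 0.05 s, during which the arm holds its last target.

## Task

Set the snap fastener: with the fingertips, push the blue tab of the press all the way in to its stop, then reach down through the window in the top of the yellow guard, press the red lever fully down, keep it down for a good second, let it spring back up and withdraw. Never touch the yellow guard, do not press the lever before the tab is fully in, and do not pinch the tab between the fingers. Leave everything else on the worktop where it stands.

Things in the scene. Friction and masses are not known exactly. Their poses are not given: they have to be found in the camera images.
- press: Grey bench press for snap fasteners, fixed to the worktop, 150 mm (x) by 130 mm (y). Origin on the worktop under it; +x is its rear (away from the robot), -x its front, where the blue tab stands out, +y its left, z up. It stands turned by up to 0.25 rad. The yellow guard cage on it is fixed; with it the press reaches from x = -83 to +65 mm and y = +-75 mm and is 150 mm high.
- window (a point): Centre of the window in the guard's top, level with the upper face of the guard (150 mm above the worktop). The clear opening is 90 mm along the press's x and 110 mm along its y; the guard's top plate is 6 mm thick. Axes as the press. Fingers that are closed pass easily; widely opened ones do not.
- paddle (a point): Centre of the upper face of the red lever's paddle (36 mm along x, 50 mm along y) that shows under the window. At rest it is 128 mm above the worktop, 22 mm below the guard's upper face, and tilted 0.26 rad (front edge up); pressed fully down it is level at 112 mm, 38 mm below the guard's upper face. The lever pivots about a level axis 65 mm behind the paddle, at 100 mm height.
- lever (a joint): Angle of the red lever in rad: 0 at rest (up), 0.26 fully down at its solid stop. A spring returns it; at the paddle it takes about 5 N to start and 9 N at the bottom.
- tab (a point): Centre of the width of the front face of the upright blue tab on the carriage. The tab is 60 mm wide (press y), 10 mm thick (press x), its top is 75 mm and this point 45 mm above the worktop. Axes as the press; the tab is pushed along the press's +x.
- carriage (a joint): How far the carriage with the blue tab is pushed in, in m: 0 fully out, 0.045 fully in at its solid stop. It slides with about 2 N of friction and stays where it is left. Fully in, the tab's front face stands 49 mm in front of the guard.
- cup: Bystander, leave alone: white plastic dosing cup, 63 mm across and 49 mm tall, standing at the right of the press. Origin at the centre of its underside.
- spool: Bystander, leave alone: blue thread spool, 24 mm across and 31 mm tall, standing at the left of the press. Origin at the centre of its underside.
- soap: Bystander, leave alone: pink soap bar, 48x75x20 mm, lying at the right, in front of the cup. Origin at the centre of its underside.
- tape: Bystander, leave alone: roll of masking tape, 98x96x25 mm, lying flat to the left. Origin at the centre of its underside.
- blackspool: Bystander, leave alone: black thread spool, 23 mm across and 29 mm tall, standing at the right. Origin at the centre of its underside.

How it is judged:
By the outcome, as a careful person would: the job done as asked, in the order asked, and still so for the second after the job is handed in, with the robot touching nothing.
It also fails if it takes over 48 s, if anything falls off the work surface, if the arm or the gripper's body presses on something with over 40 N, if the wrist force passes 120 N, or if a joint passes its speed limit or range.

## Working session

There is one attempt and no reset: what is moved stays moved. The work goes in short steps, Python scripts to look and compute and a tool call to move; the robot and the scene stay as the last step left them, time stands still between calls to the robot, and variables do not carry over. Pictures are saved under pics/ and viewed, and the job is handed in when it is done.

Besides the shell and the picture viewer there is one more tool, called after ">>>" as name(argument=value, ...), one argument or row to a line, values as JSON. servo_tool: Moves the arm, as the interface text tells. Its arguments: {"type":"object","properties":{"slide":{"type":"array","items":{"type":"array","items":{"type":"number"}}},"twist":{"type":"array","items":{"type":"array","items":{"type":"number"}}},"gripper":{"type":"array","items":{"type":"number"}}},"required":["slide","twist","gripper"]}

```bash
mkdir -p pics; ls; python3 - <<'E'
from station import r
import cv2,numpy as np,json
np.set_printoptions(precision=4,suppress=True)
s=r.sense();print(s)
for n in("side","top"):
    c=r.capture(n);cv2.imwrite(f"pics/{n}0.png",c["image"]);print(n,c["intrinsics"],c["R"],c["t"])
    np.savez(f"{n}.npz",K=c["intrinsics"],R=c["R"],t=c["t"])
E
```

```text
pics
{'time_s': 0.0, 'joints': array([ 81.0489,  22.0923,   0.3799,  -0.0294, -68.4126, -14.8168]), 'joint_velocities': array([ 0.1168,  0.018 , -0.0119,  0.0083,  0.0775, -0.1441]), 'effort': array([  0.0005, -39.0664,  18.7405,   4.2197,   0.011 ,  -0.0002]), 'tcp_pos': array([0.2516, 0.5714, 0.2214]), 'ee_rot': array([[ 0.9151, -0.4032, -0.0008],
       [-0.4032, -0.9151, -0.0021],
       [ 0.0001,  0.0022, -1.    ]]), 'wrist_force': array([-0.1451, -0.4352, -0.6234]), 'moment': array([-0.0127,  0.0229, -0.0062]), 'gripper_width': 0.9985875488933993}
side [[477.8353   0.     290.7847]
 [  0.     477.8353 209.8042]
 [  0.       0.       1.    ]] [[-0.9176 -0.3973  0.0103]
 [-0.2738  0.6131 -0.741 ]
 [ 0.2881 -0.6828 -0.6714]] [0.4403 0.2799 0.8542]
top [[486.0436   0.     280.246 ]
 [  0.     486.0436 216.3243]
 [  0.       0.       1.    ]] [[-0.0885 -0.9961  0.0039]
 [-0.9721  0.0855 -0.2184]
 [ 0.2173 -0.0231 -0.9758]] [-0.0637  0.5437  1.0766]
```

View pics/side0.png

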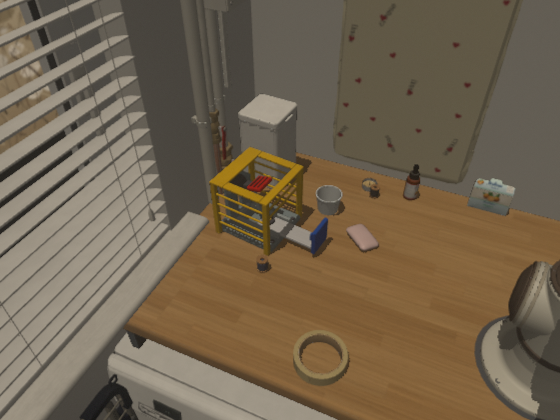

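View pics/top0.png

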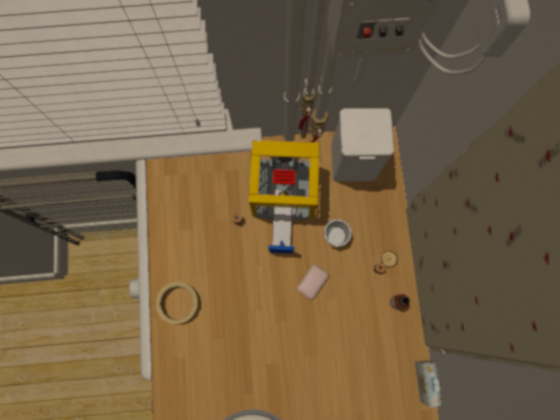

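```bash
cat > h.py <<'E'
import numpy as np,cv2
C={n:np.load(f"{n}.npz") for n in("side","top")}
def proj(n,X):
    c=C[n];p=c["R"]@np.asarray(X,float)+c["t"];q=c["K"]@p;return q[:2]/q[2]
def atz(n,u,v,z):
    c=C[n];d=c["R"].T@np.linalg.solve(c["K"],[u,v,1]);o=-c["R"].T@c["t"];return o+d*(z-o[2])/d[2]
E
python3 - <<'E'
from h import *
np.set_printoptions(precision=4,suppress=True)
for n in C: print(n,proj(n,[.2516,.5714,.2214]),proj(n,[0,0,0]),-C[n]["R"].T@C[n]["t"])
a=cv2.imread("pics/side0.png")[140:265,200:350];cv2.imwrite("pics/s0c.png",cv2.resize(a,None,fx=5,fy=4.8,interpolation=cv2.INTER_CUBIC)*1)
a=cv2.imread("pics/top0.png")[130:260,230:360];cv2.imwrite("pics/t0c.png",cv2.resize(a,None,fx=4.6,fy=4.6,interpolation=cv2.INTER_CUBIC))
E
```

```text
side [271.8991 699.2755] [537.1051 366.3894] [0.2345 0.5865 0.7764]
top [-72.2839 377.7645] [251.5004 461.7711] [ 0.289  -0.0851  1.1696]
```

View pics/s0c.png

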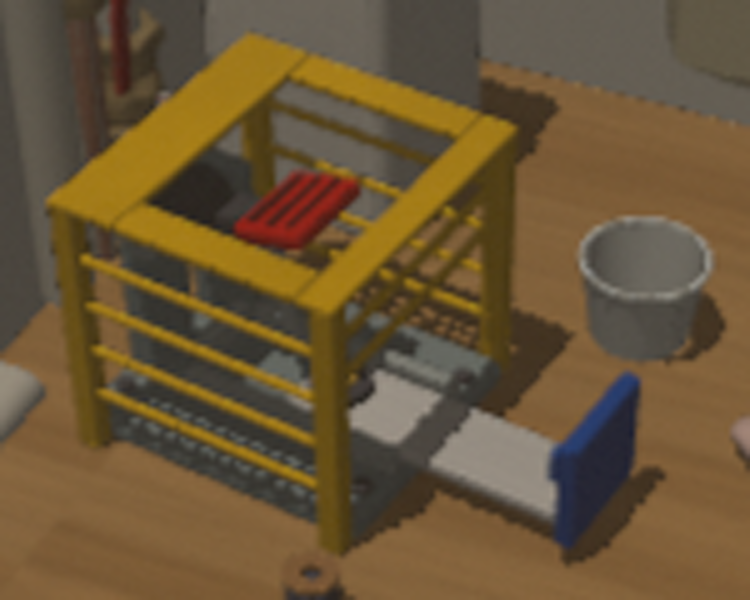

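View pics/t0c.png

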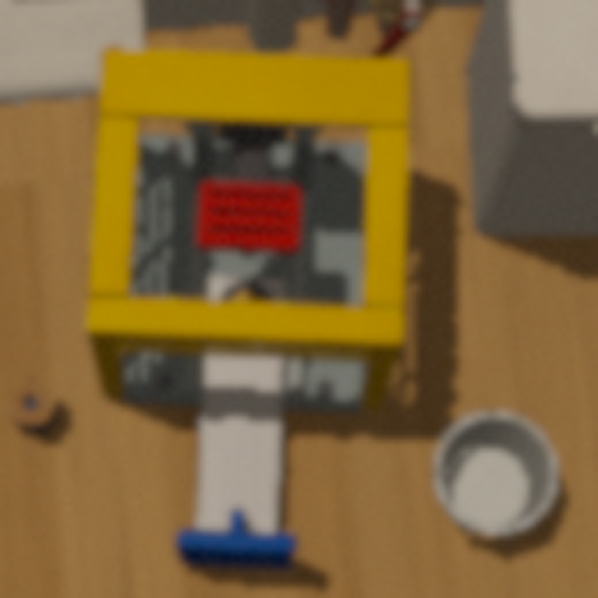

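```bash
python3 - <<'E'
from h import *
from scipy.optimize import least_squares
np.set_printoptions(precision=4,suppress=True)
S=lambda u,v:(200+u/5,140+v/4.8); T=lambda u,v:(230+u/4.6,130+v/4.6)
x0,x1,y=-.083,.065,.075
obs=[("top",T(104,50),(x1,y)),("top",T(410,58),(x1,-y)),("top",T(403,342),(x0,-y)),("top",T(88,333),(x0,y)),
("side",S(50,203),(x1,y)),("side",S(250,33),(x1,-y)),("side",S(517,128),(x0,-y)),("side",S(318,312),(x0,y))]
win=[("top",T(137,130),(1,1)),("top",T(369,128),(1,-1)),("top",T(364,305),(-1,-1)),("top",T(132,297),(-1,1)),
("side",S(145,205),(1,1)),("side",S(325,270),(-1,1)),("side",S(455,135),(-1,-1)),("side",S(290,82),(1,-1))]
R=lambda a:np.array([[np.cos(a),-np.sin(a)],[np.sin(a),np.cos(a)]])
def res(p,full=False,cams=("top","side")):
    o=[]
    for n,px,q in obs:
        if n in cams:
            w=R(p[2])@q+p[:2];o+=list(proj(n,[*w,.15])-px)
    for n,px,q in win:
        if n in cams:
            w=R(p[2])@[p[3]+q[0]*.045,q[1]*.055]+p[:2];o+=list(proj(n,[*w,.15])-px)
    return np.array(o)
for cams in(("top","side"),("top",),("side",)):
    f=least_squares(res,[.6,0,0,0],kwargs=dict(cams=cams));print(cams,f.x,abs(f.fun).max());
    if len(cams)==2: print(f.fun.reshape(-1,2))
p=f.x
for n,px in(("top",T(250,215)),("side",S(298,208))): print("paddle",n,atz(n,*px,.128))
# tab top front edge corners top view
for n,l in(("top",[T(180,560),T(294,564)]),("side",[S(563,465),S(635,380)])):
    for px in l: print("tab",n,atz(n,*px,.075))
for n,px in(("side",(262,268)),("side",(363,237)),("top",(338,236)),("top",(238,220))): print(atz(n,*px,.0))
E
```

```text
('top', 'side') [ 0.6236 -0.1281 -0.1286 -0.0194] 3.5437840811862316
[[-0.6516 -2.0072]
 [ 0.1034 -1.1143]
 [ 0.0856  1.6312]
 [-0.7811  0.829 ]
 [-2.4905 -1.3974]
 [-1.6096 -1.0171]
 [ 1.2829 -0.3478]
 [ 3.5438  0.4978]
 [ 0.2709 -2.2698]
 [-0.4324  0.1192]
 [-0.4541  1.0068]
 [-0.677   0.735 ]
 [-0.4619 -0.7399]
 [-0.2071  0.4106]
 [ 1.6388  0.2439]
 [-0.0978 -1.5431]]
('top',) [ 0.6233 -0.1286 -0.1183 -0.0194] 1.9484881348528234
('side',) [ 0.6235 -0.127  -0.1418 -0.0195] 2.8293441569418007
paddle top [ 0.6104 -0.1269  0.128 ]
paddle side [ 0.6077 -0.1233  0.128 ]
tab top [ 0.4528 -0.0785  0.075 ]
tab top [ 0.4459 -0.1344  0.075 ]
tab side [ 0.4616 -0.0689  0.075 ]
tab side [ 0.4528 -0.131   0.075 ]
[ 0.5504 -0.0085  0.    ]
[ 0.3805 -0.1854  0.    ]
[ 0.4879 -0.249   0.    ]
[ 0.5492 -0.0084  0.    ]
```

>>> servo_tool(
  slide=[
    [0.2,-0.93,0],
    [0.2,-0.93,0],
    [0.2,-0.93,0],
    [0.2,-0.93,0],
    [0.2,-0.93,0],
    [0.2,-0.93,0],
    [0.2,-0.93,0],
    [0.2,-0.93,0],
    [0.2,-0.93,0],
    [0.2,-0.93,0],
    [0.2,-0.93,0],
    [0.2,-0.93,0],
  ],
  twist=[
    [0,0,0.23],
    [0,0,0.23],
    [0,0,0.23],
    [0,0,0.23],
    [0,0,0.23],
    [0,0,0.23],
    [0,0,0.23],
    [0,0,0.23],
    [0,0,0.23],
    [0,0,0.23],
    [0,0,0.23],
    [0,0,0.21],
  ],
  gripper=[1,1,1,1,1,1,1,1,1,1,1,1],
)

```text
time_s: 1.6
tcp_pos: [0.3957, -0.0995, 0.2226]
ee_rot: [[0.992, -0.127, 0.001], [-0.127, -0.992, 0.0], [0.001, -0.0, -1.0]]
wrist_force: [0.7, -0.2, 0.3]
gripper_width: 0.004
```

```bash
python3 - <<'E'
from station import r
from h import *
np.set_printoptions(precision=4,suppress=True)
for n in C: cv2.imwrite(f"pics/{n}1.png",r.capture(n)["image"])
s=r.sense();print(s)
print([proj(n,s["tcp_pos"]) for n in C])
E
```

```text
{'time_s': 1.7, 'joints': array([  8.5996,   0.3532, -27.5042,   0.0334, -62.2348,  73.5677]), 'joint_velocities': array([ 5.737 , -1.5953, -1.6441, -1.3744, -0.1938, -4.6681]), 'effort': array([ -1.3239, -17.8368,  18.2339,   4.1398,   0.091 ,   0.3984]), 'tcp_pos': array([ 0.3956, -0.1019,  0.222 ]), 'ee_rot': array([[ 0.9907, -0.136 , -0.0015],
       [-0.136 , -0.9907, -0.0008],
       [-0.0014,  0.0009, -1.    ]]), 'wrist_force': array([ 0.5484,  0.4689, -0.3068]), 'moment': array([0.0353, 0.0279, 0.0246]), 'gripper_width': 0.0022250256688625108}
[array([355.3303, 179.9963]), array([282.1461, 268.531 ])]
```

View pics/side1.png

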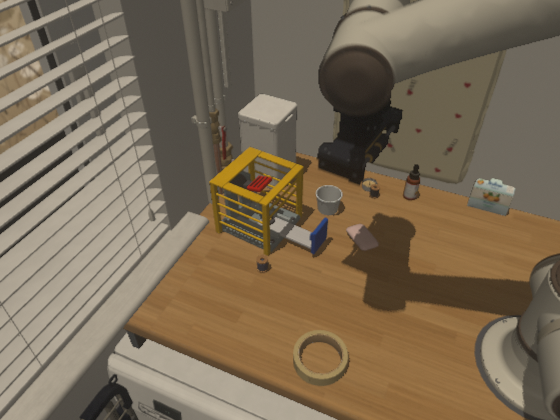

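View pics/top1.png

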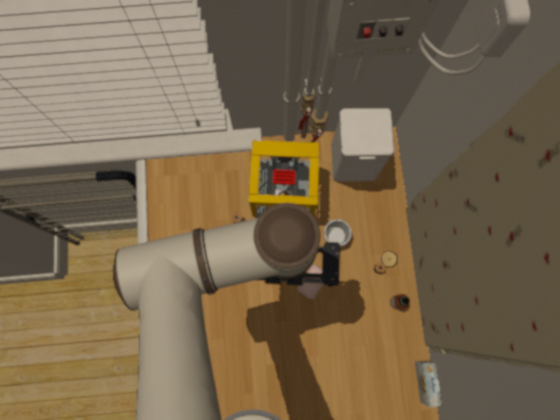

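>>> servo_tool(
  slide=[
    [0,0,-0.5],
    [0,0,-0.6],
    [0,0,-0.6],
    [0,0,-0.6],
    [0,0,-0.4],
    [0,0,-0.25],
    [0.1,0,0],
    [0,0,0],
  ],
  twist=[
    [0,0,0],
    [0,0,0],
    [0,0,0],
    [0,0,0],
    [0,0,0],
    [0,0,0],
    [0,0,0],
    [0,0,0],
  ],
  gripper=[1,1,1,1,1,1,1,1],
)

```text
time_s: 2.7
tcp_pos: [0.4031, -0.0972, 0.0461]
ee_rot: [[0.992, -0.127, 0.002], [-0.127, -0.992, 0.0], [0.002, -0.0, -1.0]]
wrist_force: [-0.3, -0.3, 0.5]
gripper_width: 0.002
```

```bash
python3 - <<'E'
from station import r
from h import *
np.set_printoptions(precision=4,suppress=True)
a=r.capture("side")["image"][130:290,250:450]
cv2.imwrite("pics/side2.png",cv2.resize(a,None,fx=3.7,fy=3.7,interpolation=cv2.INTER_CUBIC))
s=r.sense();print(s["tcp_pos"],s["wrist_force"],s["time_s"])
E
```

```text
[ 0.4028 -0.0973  0.0462] [ 0.8039 -0.2904 -0.2995] 2.75
```

View pics/side2.png

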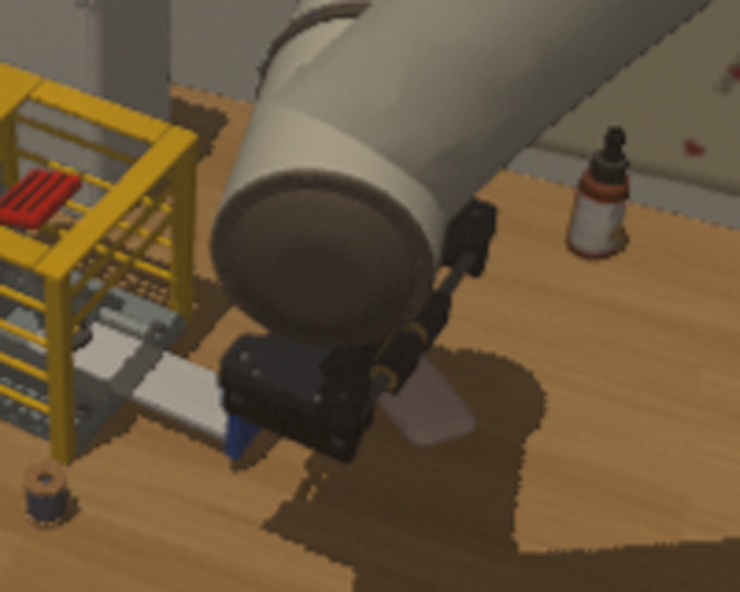

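>>> servo_tool(
  slide=[
    [0.3,-0.04,0],
    [0.2,-0.026,0],
    [0.15,-0.02,0],
    [0.15,-0.02,0],
    [0.15,-0.02,0],
    [0.1,-0.013,0],
    [0.1,-0.013,0],
    [0.05,-0.006,0],
    [0,0,0],
  ],
  twist=[
    [0,0,0],
    [0,0,0],
    [0,0,0],
    [0,0,0],
    [0,0,0],
    [0,0,0],
    [0,0,0],
    [0,0,0],
    [0,0,0],
  ],
  gripper=[1,1,1,1,1,1,1,1,1],
)

```text
time_s: 3.88
tcp_pos: [0.4742, -0.1071, 0.0455]
ee_rot: [[0.992, -0.128, 0.001], [-0.128, -0.992, -0.0], [0.001, -0.0, -1.0]]
wrist_force: [-1.0, -0.2, -1.0]
gripper_width: 0.007
```

>>> servo_tool(
  slide=[
    [0.05,-0.006,0],
    [0.05,-0.006,0],
    [0,0,0],
  ],
  twist=[
    [0,0,0],
    [0,0,0],
    [0,0,0],
  ],
  gripper=[1,1,1],
)

```text
time_s: 4.25
tcp_pos: [0.4802, -0.1078, 0.0455]
ee_rot: [[0.992, -0.128, 0.0], [-0.128, -0.992, -0.0], [0.0, -0.0, -1.0]]
wrist_force: [-1.8, -0.8, 0.0]
gripper_width: 0.007
```

>>> servo_tool(
  slide=[
    [0.05,-0.006,0],
    [0,0,0],
  ],
  twist=[
    [0,0,0],
    [0,0,0],
  ],
  gripper=[1,1],
)

```text
time_s: 4.5
tcp_pos: [0.4832, -0.1082, 0.0455]
ee_rot: [[0.992, -0.127, 0.0], [-0.127, -0.992, -0.0], [0.0, -0.0, -1.0]]
wrist_force: [-1.3, -0.9, -1.9]
gripper_width: 0.007
```

>>> servo_tool(
  slide=[
    [0.05,-0.006,0],
    [0,0,0],
  ],
  twist=[
    [0,0,0],
    [0,0,0],
  ],
  gripper=[1,1],
)

```text
time_s: 4.75
tcp_pos: [0.4857, -0.1086, 0.0455]
ee_rot: [[0.992, -0.128, -0.001], [-0.128, -0.992, -0.0], [-0.001, 0.0, -1.0]]
wrist_force: [-1.7, 0.5, 1.2]
gripper_width: 0.007
```

>>> servo_tool(
  slide=[
    [0.04,-0.005,0],
    [0,0,0],
  ],
  twist=[
    [0,0,0],
    [0,0,0],
  ],
  gripper=[1,1],
)

```text
time_s: 5.0
tcp_pos: [0.4856, -0.1087, 0.0452]
ee_rot: [[0.992, -0.128, -0.006], [-0.128, -0.992, 0.0], [-0.006, 0.0, -1.0]]
wrist_force: [-7.1, 3.3, 4.7]
gripper_width: -0.0
```

```bash
python3 - <<'E'
from station import r
from h import *
a=r.capture("side")["image"][130:290,210:410]
cv2.imwrite("pics/side3.png",cv2.resize(a,None,fx=3.7,fy=3.7,interpolation=cv2.INTER_CUBIC))
a=r.capture("top")["image"][130:290,210:410]
cv2.imwrite("pics/top3.png",cv2.resize(a,None,fx=3.7,fy=3.7,interpolation=cv2.INTER_CUBIC))
E
```

```text
(no output)
```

View pics/side3.png

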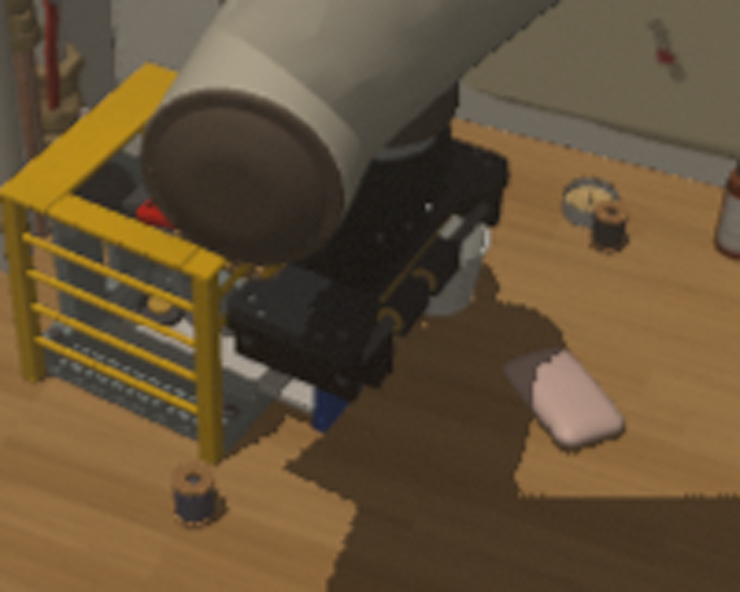

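View pics/top3.png

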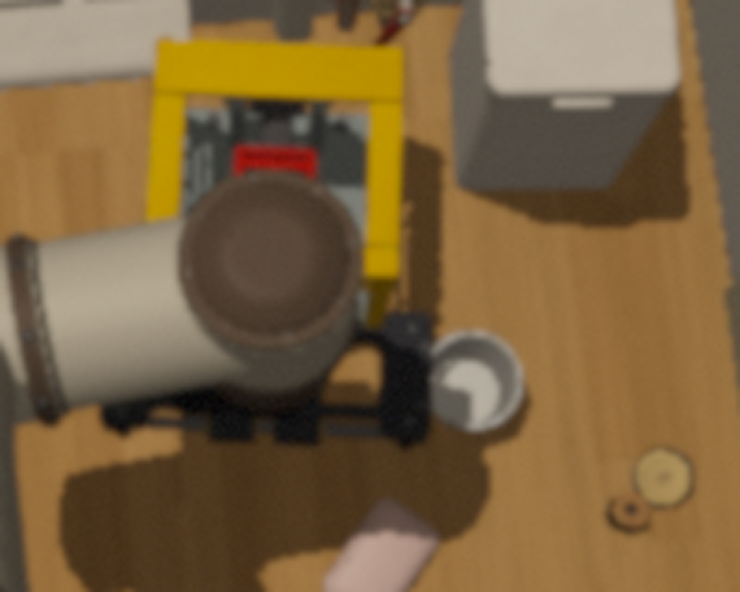

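>>> servo_tool(
  slide=[
    [0.04,-0.005,0],
    [0,0,0],
    [0,0,0],
  ],
  twist=[
    [0,0,0],
    [0,0,0],
    [0,0,0],
  ],
  gripper=[1,1,1],
)

```text
time_s: 5.48
tcp_pos: [0.4855, -0.1089, 0.0448]
ee_rot: [[0.992, -0.129, -0.011], [-0.129, -0.992, 0.0], [-0.01, 0.001, -1.0]]
wrist_force: [-10.7, 3.2, 7.5]
gripper_width: 0.007
```

```bash
python3 - <<'E'
from station import r
import numpy as np
np.set_printoptions(precision=3,suppress=True)
s=r.sense();print(s["tcp_pos"],s["wrist_force"],s["moment"])
E
```

```text
[ 0.486 -0.109  0.045] [-10.724   3.189   7.507] [1.145 3.068 0.065]
```

>>> servo_tool(
  slide=[
    [-0.2,0.026,0],
    [-0.4,0.052,0],
    [-0.5,0.065,0.1],
    [0,0,0.8],
    [0,0,0.9],
    [0,0,0.8],
    [-0.5,0.5,0.3],
    [-0.8,0.8,0],
    [0,0,0],
  ],
  twist=[
    [0,0,0],
    [0,0,0],
    [0,0,0],
    [0,0,0],
    [0,0,0],
    [0,0,0],
    [0,0,0],
    [0,0,0],
    [0,0,0],
  ],
  gripper=[1,1,1,1,1,1,1,1,1],
)

```text
time_s: 6.6
tcp_pos: [0.3494, -0.0241, 0.2206]
ee_rot: [[0.993, -0.121, 0.005], [-0.121, -0.993, 0.003], [0.005, -0.003, -1.0]]
wrist_force: [0.3, -0.4, 0.3]
gripper_width: 0.004
```

```bash
python3 - <<'E'
from station import r
from h import *
a=r.capture("side")["image"][130:290,200:350]
cv2.imwrite("pics/side4.png",cv2.resize(a,None,fx=3.7,fy=3.7,interpolation=cv2.INTER_CUBIC))
a=r.capture("top")["image"][130:290,210:410]
cv2.imwrite("pics/top4.png",cv2.resize(a,None,fx=3.7,fy=3.7,interpolation=cv2.INTER_CUBIC))
s=r.sense();print(s["tcp_pos"],s["wrist_force"],s["moment"],s["joints"])
E
```

```text
[ 0.35134891 -0.02557462  0.22050733] [ 0.09166412 -0.08331464  0.7052756 ] [-0.07551267 -0.00886848  0.0066238 ] [ 2.28501584e+01 -6.24751519e+00 -3.38272126e+01  4.32026192e-02
 -6.21596939e+01  5.99550278e+01]
```

View pics/side4.png

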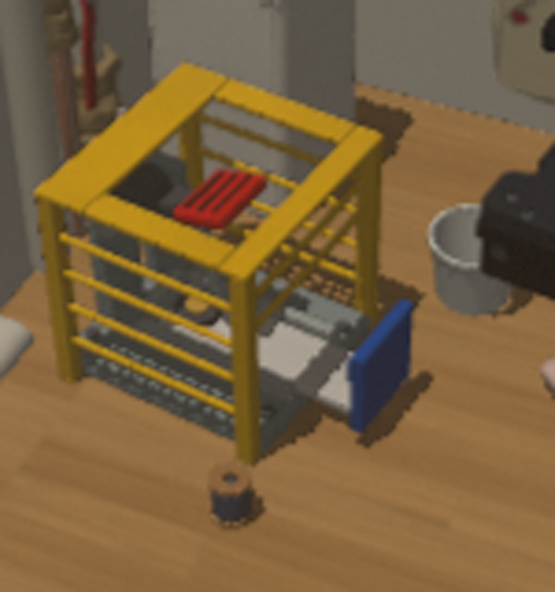

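View pics/top4.png

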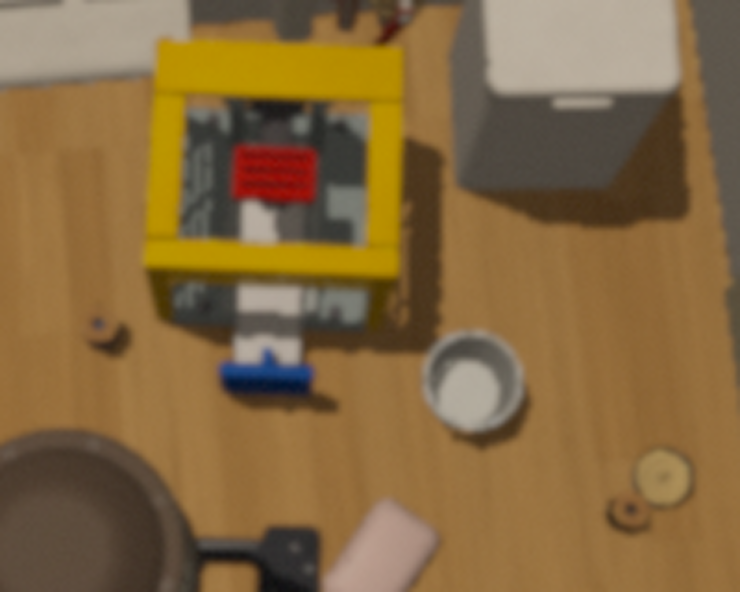

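```bash
python3 - <<'E'
from h import *
np.set_printoptions(precision=4,suppress=True)
T=lambda u,v:(210+u/3.7,130+v/3.7);S=lambda u,v:(200+u/3.7,130+v/3.7)
print("tab front top edge",atz("top",*T(221,391),.075),atz("top",*T(312,392),.075),atz("side",*S(362,369),.075),atz("side",*S(411,305),.075))
print("paddle",atz("top",*T(275,174),.128),atz("side",*S(222,199),.128))
print("win",[atz("top",*T(*p),.15) for p in((187,106),(369,105),(366,246),(178,239))])
print("winS",[atz("side",*S(*p),.15) for p in((108,190),(238,236),(340,140),(212,98))])
print("bin base",atz("top",*T(460,188),0),atz("top",*T(605,190),0),"bin top corners if z.2,.3",[atz("top",*T(490,90),z) for z in(.2,.25,.3)])
print("bin side", [atz("side",*p,z) for p in((242,118),(272,128),(296,110)) for z in (.2,.3)])
E
```

```text
tab front top edge [ 0.4896 -0.083   0.075 ] [ 0.484 -0.139  0.075] [ 0.4974 -0.0758  0.075 ] [ 0.4919 -0.1369  0.075 ]
paddle [ 0.6098 -0.1268  0.128 ] [ 0.6063 -0.1223  0.128 ]
win [array([ 0.6498, -0.0774,  0.15  ]), array([ 0.6409, -0.1857,  0.15  ]), array([ 0.5545, -0.1751,  0.15  ]), array([ 0.5683, -0.0656,  0.15  ])]
winS [array([ 0.6558, -0.0792,  0.15  ]), array([ 0.5715, -0.073 ,  0.15  ]), array([ 0.5549, -0.1754,  0.15  ]), array([ 0.6415, -0.1821,  0.15  ])]
bin base [ 0.6284 -0.2559  0.    ] [ 0.6184 -0.3537  0.    ] bin top corners if z.2,.3 [array([ 0.6266, -0.2503,  0.2   ]), array([ 0.6092, -0.2418,  0.25  ]), array([ 0.5918, -0.2332,  0.3   ])]
bin side [array([ 0.7069, -0.2399,  0.2   ]), array([ 0.625 , -0.0965,  0.3   ]), array([ 0.627 , -0.2301,  0.2   ]), array([ 0.5589, -0.0884,  0.3   ]), array([ 0.6087, -0.3231,  0.2   ]), array([ 0.5438, -0.1653,  0.3   ])]
```

```bash
python3 - <<'E'
from h import *
np.set_printoptions(precision=3,suppress=True)
for z in(0,.05,.1,.15,.2):print(z,atz("top",261,153,z),atz("top",261,131,z),atz("side",208,220,z),atz("side",200,213,z),atz("side",130,350,z))
E
```

```text
0 [ 0.718 -0.079  0.   ] [ 0.777 -0.083  0.   ] [ 0.732 -0.091  0.   ] [ 0.762 -0.104  0.   ] [ 0.684  0.265 -0.   ]
0.05 [ 0.699 -0.079  0.05 ] [ 0.756 -0.083  0.05 ] [ 0.7   -0.047  0.05 ] [ 0.728 -0.059  0.05 ] [0.655 0.286 0.05 ]
0.1 [ 0.681 -0.079  0.1  ] [ 0.735 -0.084  0.1  ] [ 0.668 -0.003  0.1  ] [ 0.694 -0.015  0.1  ] [0.626 0.307 0.1  ]
0.15 [ 0.663 -0.079  0.15 ] [ 0.715 -0.084  0.15 ] [0.636 0.04  0.15 ] [0.66 0.03 0.15] [0.597 0.327 0.15 ]
0.2 [ 0.644 -0.08   0.2  ] [ 0.694 -0.084  0.2  ] [0.604 0.084 0.2  ] [0.626 0.074 0.2  ] [0.568 0.348 0.2  ]
```

>>> servo_tool(
  slide=[
    [0.4,-0.167,0],
    [0.4,-0.167,0],
    [0.4,-0.167,0],
    [0.4,-0.167,0],
    [0.4,-0.167,0],
    [0,0,0],
  ],
  twist=[
    [0,0,-0.6],
    [0,0,-0.6],
    [0,0,-0.6],
    [0,0,-0.6],
    [0,0,-0.6],
    [0,0,0],
  ],
  gripper=[1,1,1,1,1,1],
)

```text
time_s: 7.45
tcp_pos: [0.4726, -0.0782, 0.2186]
ee_rot: [[0.902, -0.431, -0.0], [-0.431, -0.902, -0.001], [-0.0, 0.001, -1.0]]
wrist_force: [-0.4, 0.2, -0.1]
gripper_width: 0.006
```

```bash
python3 - <<'E'
from station import r
from h import *
for n in C: cv2.imwrite(f"pics/{n}5.png",r.capture(n)["image"])
s=r.sense();print(s["tcp_pos"],s["wrist_force"],s["joints"])
E
```

```text
[ 0.47055491 -0.07736295  0.21881023] [ 0.09753361  0.63636086 -0.84849546] [ 1.02396420e+01  7.70331000e+00 -1.98508633e+01 -4.36654158e-03
 -6.25139770e+01  5.43421377e+01]
```

View pics/side5.png

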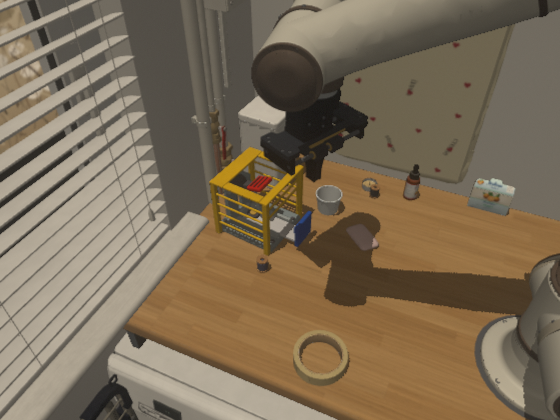

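View pics/top5.png

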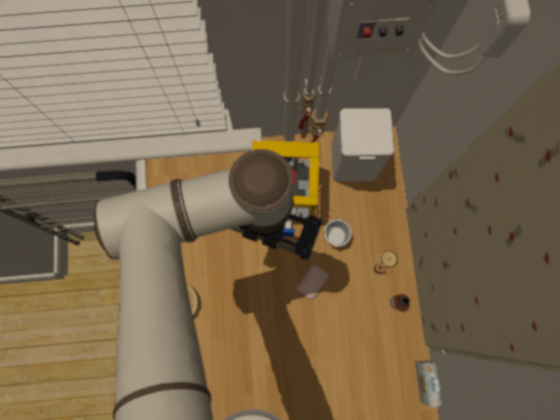

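>>> servo_tool(
  slide=[
    [0.45,-0.16,0],
    [0.45,-0.16,0],
    [0.45,-0.16,0],
    [0.45,-0.16,0],
    [0.45,-0.16,0],
    [0,0,0],
    [0,0,0],
  ],
  twist=[
    [0,0,0],
    [0,0,0],
    [0,0,0],
    [0,0,0],
    [0,0,0],
    [0,0,0],
    [0,0,0],
  ],
  gripper=[1,1,1,1,1,1,1],
)

```text
time_s: 8.43
tcp_pos: [0.6046, -0.1244, 0.2194]
ee_rot: [[0.904, -0.428, -0.001], [-0.428, -0.904, 0.0], [-0.001, 0.0, -1.0]]
wrist_force: [-1.0, 1.1, -0.2]
gripper_width: 0.005
```

```bash
python3 - <<'E'
from station import r
from h import *
a=r.capture("side")["image"];cv2.imwrite("pics/side6.png",cv2.resize(a[50:290,180:380],None,fx=2.5,fy=2.5,interpolation=cv2.INTER_CUBIC))
a=r.capture("top")["image"];cv2.imwrite("pics/top6.png",a)
s=r.sense();print(s["tcp_pos"],s["wrist_force"],s["joints"],proj("side",s["tcp_pos"]))
E
```

```text
[ 0.60461821 -0.12421547  0.21988481] [ 0.0821338   1.04469419 -0.30473069] [ 3.39160995e+00  2.13893898e+01 -9.36025467e-01 -6.62185927e-03
 -6.76720229e+01  6.13097660e+01] [259.66294682 148.0782263 ]
```

View pics/side6.png

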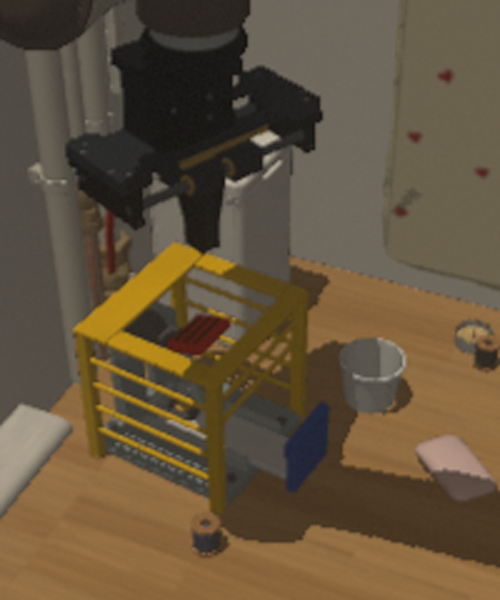

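View pics/top6.png

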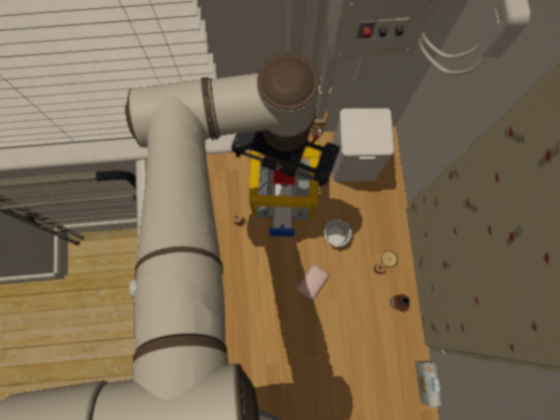

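>>> servo_tool(
  slide=[
    [0.05,0,0],
    [0,0,-0.4],
    [0,0,-0.4],
    [0,0,-0.3],
    [0,0,-0.2],
    [0,0,0],
  ],
  twist=[
    [0,0,-0.5],
    [0,0,-0.5],
    [0,0,0],
    [0,0,0],
    [0,0,0],
    [0,0,0],
  ],
  gripper=[1,1,1,1,1,1],
)

```text
time_s: 9.28
tcp_pos: [0.6078, -0.1243, 0.1411]
ee_rot: [[0.854, -0.52, -0.001], [-0.52, -0.854, -0.0], [-0.001, 0.001, -1.0]]
wrist_force: [0.6, 0.2, -0.0]
gripper_width: 0.007
```

```bash
python3 - <<'E'
from station import r
from h import *
a=r.capture("side")["image"];cv2.imwrite("pics/side7.png",cv2.resize(a[90:260,190:350],None,fx=3.5,fy=3.5,interpolation=cv2.INTER_CUBIC))
a=r.capture("top")["image"];cv2.imwrite("pics/top7.png",cv2.resize(a[50:250,200:420],None,fx=3,fy=3,interpolation=cv2.INTER_CUBIC))
s=r.sense();print(s["tcp_pos"],s["wrist_force"],s["time_s"])
E
```

```text
[ 0.60888377 -0.12445551  0.14247292] [-1.04684473  0.67343528 -0.19341771] 9.375
```

View pics/side7.png

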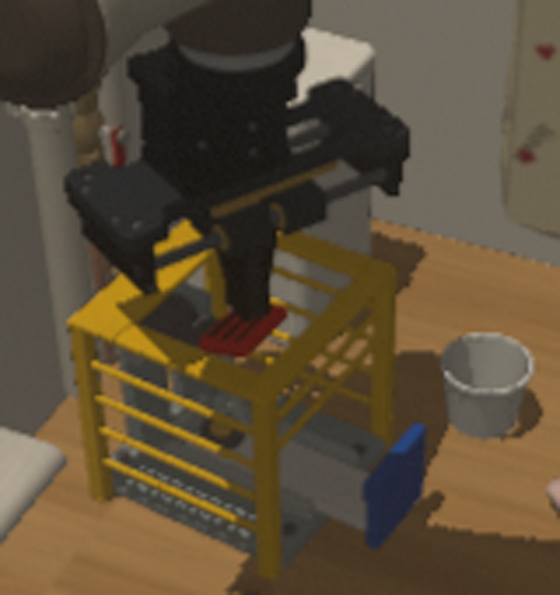

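View pics/top7.png

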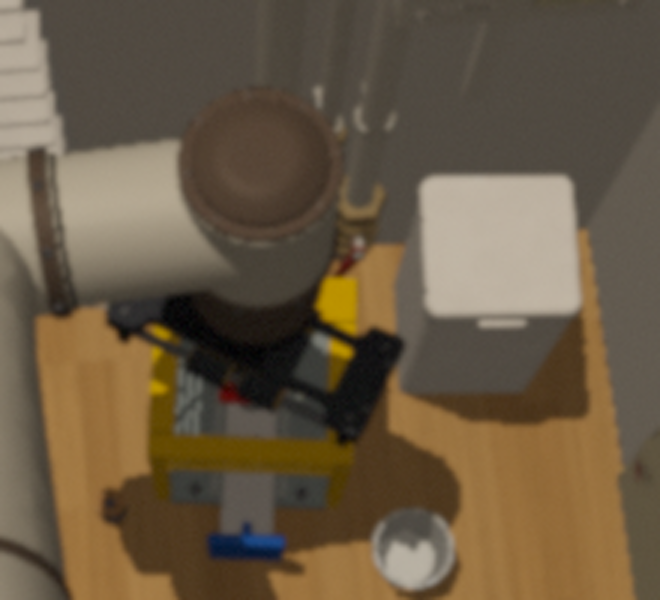

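>>> servo_tool(
  slide=[
    [0,0,-0.1],
    [0,0,-0.1],
    [0,0,-0.1],
    [0,0,-0.08],
    [0,0,-0.05],
    [0,0,0],
  ],
  twist=[
    [0,0,0],
    [0,0,0],
    [0,0,0],
    [0,0,0],
    [0,0,0],
    [0,0,0],
  ],
  gripper=[1,1,1,1,1,1],
)

```text
time_s: 10.12
tcp_pos: [0.6069, -0.1246, 0.1161]
ee_rot: [[0.854, -0.52, -0.004], [-0.52, -0.854, -0.0], [-0.003, 0.002, -1.0]]
wrist_force: [-4.5, 1.9, 7.5]
gripper_width: 0.006
```

>>> servo_tool(
  slide=[
    [0,0,-0.05],
    [0,0,-0.04],
    [0,0,0],
  ],
  twist=[
    [0,0,0],
    [0,0,0],
    [0,0,0],
  ],
  gripper=[1,1,1],
)

```text
time_s: 10.5
tcp_pos: [0.6068, -0.1246, 0.1123]
ee_rot: [[0.855, -0.519, -0.003], [-0.519, -0.855, -0.001], [-0.002, 0.002, -1.0]]
wrist_force: [-7.7, 2.6, 13.2]
gripper_width: 0.001
```

>>> servo_tool(
  slide=[
    [0,0,-0.04],
    [0,0,-0.03],
    [0,0,0],
    [0,0,0],
  ],
  twist=[
    [0,0,0],
    [0,0,0],
    [0,0,0],
    [0,0,0],
  ],
  gripper=[1,1,1,1],
)

```text
time_s: 11.0
tcp_pos: [0.6068, -0.1247, 0.1119]
ee_rot: [[0.855, -0.518, -0.002], [-0.518, -0.855, -0.002], [-0.001, 0.002, -1.0]]
wrist_force: [-14.6, 5.3, 28.1]
gripper_width: 0.006
```

>>> servo_tool(
  slide=[
    [0,0,0],
    [0,0,0],
    [0,0,0],
    [0,0,0],
    [0,0,0],
    [0,0,0],
    [0,0,0],
    [0,0,0],
    [0,0,0],
    [0,0,0],
    [0,0,0],
    [0,0,0],
  ],
  twist=[
    [0,0,0],
    [0,0,0],
    [0,0,0],
    [0,0,0],
    [0,0,0],
    [0,0,0],
    [0,0,0],
    [0,0,0],
    [0,0,0],
    [0,0,0],
    [0,0,0],
    [0,0,0],
  ],
  gripper=[1,1,1,1,1,1,1,1,1,1,1,1],
)

```text
time_s: 12.5
tcp_pos: [0.6068, -0.1247, 0.1119]
ee_rot: [[0.855, -0.518, -0.002], [-0.518, -0.855, -0.002], [-0.001, 0.002, -1.0]]
wrist_force: [-13.6, 3.9, 28.0]
gripper_width: 0.003
```

```bash
python3 - <<'E'
from station import r
from h import *
a=r.capture("side")["image"];cv2.imwrite("pics/side8.png",cv2.resize(a[90:260,190:350],None,fx=3.5,fy=3.5,interpolation=cv2.INTER_CUBIC))
s=r.sense();print(s["tcp_pos"],s["wrist_force"],s["time_s"])
E
```

```text
[ 0.60681672 -0.12466148  0.11193225] [-13.1156779    4.75363703  27.88377455] 12.55
```

View pics/side8.png

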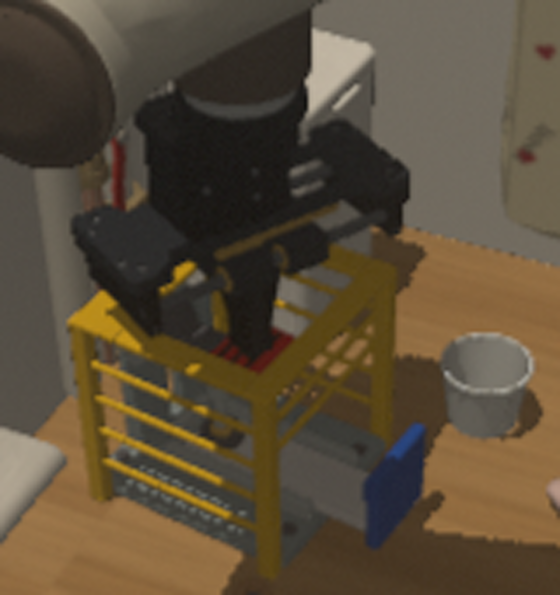

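>>> servo_tool(
  slide=[
    [0,0,-0.0],
    [0,0,0.15],
    [0,0,0.2],
    [0,0,0.3],
    [0,0,0.5],
    [0,0,0.6],
    [0,0,0.3],
    [-0.6,0.2,0],
    [-0.9,0.35,0],
    [-0.9,0.35,0],
    [-0.9,0.35,0],
    [0,0,0],
  ],
  twist=[
    [0,0,0],
    [0,0,0],
    [0,0,0],
    [0,0,0],
    [0,0,0],
    [0,0,0],
    [0,0,0],
    [0,0,0],
    [0,0,0],
    [0,0,0],
    [0,0,0],
    [0,0,0],
  ],
  gripper=[1,1,1,1,1,1,1,1,1,1,1,1],
)

```text
time_s: 14.05
tcp_pos: [0.4066, -0.049, 0.2288]
ee_rot: [[0.855, -0.518, -0.001], [-0.518, -0.855, 0.001], [-0.001, -0.0, -1.0]]
wrist_force: [2.1, -0.2, 1.2]
gripper_width: 0.001
```

```bash
python3 - <<'E'
from station import r
from h import *
a=r.capture("side")["image"];cv2.imwrite("pics/side9.png",a)
a=r.capture("top")["image"];cv2.imwrite("pics/top9.png",cv2.resize(a[130:310,200:420],None,fx=3,fy=3,interpolation=cv2.INTER_CUBIC))
s=r.sense();print(s["tcp_pos"],s["wrist_force"],s["time_s"])
E
```

```text
[ 0.41047021 -0.04917909  0.22945061] [ 0.72902665  1.12664354 -0.5316444 ] 14.15
```

View pics/side9.png

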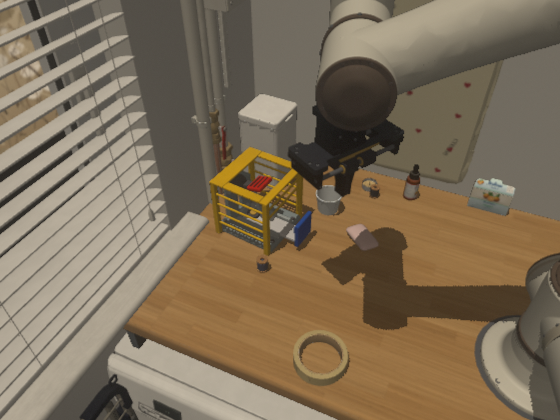

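View pics/top9.png

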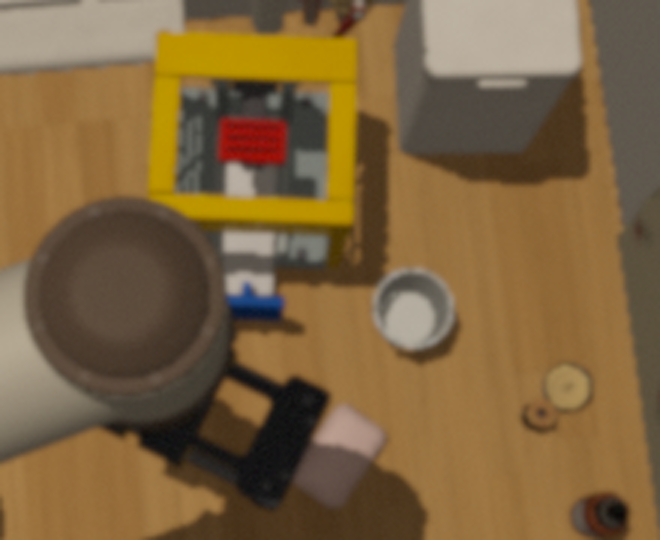

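```bash
python3 - <<'E'
from station import r
print(r.finish_job(), r.sense()["time_s"])
E
```

```text
the job is handed in; nothing more can be done
the job is handed in; nothing more can be done
```

The snap fastener is set and the job is handed in; the last move ended at about 14 s of the 48 s allowed.

- **Tab:** I pushed it in with the shut fingertips. It stopped at TCP x = 0.4855, about 2 mm past the stop worked out from the images, and did not move further with 11 N on it. In pictures taken afterwards it was still in.
- **Lever:** I went in through the window and pressed down to 0.112 m, the given bottom height, with about 28 N. I held it there for about 1.5 s at an unchanged reading, then lifted straight out.
- **Final checks:** In the last pictures the lever is back up, the tab is in, and the cup, spools, soap and tape stand as before. The arm was clear at 0.23 m height with about 1 N of noise on the wrist.
- **Guard:** I saw no sign of contact in the pictures or the forces. I have no direct measurement of contact with it.
- **Sideways force:** While the lever was held down there was about 14 N of sideways force. I put it down to friction on the paddle but did not check it further.
- **Position fits:** The two cameras differed by 3 to 9 mm on single points, and the guard's outline fitted with up to 3.5 pixels of error. The window fit, the tab's stop and the pressed height agreed with the sizes given to about 2 mm.

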